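# Power up the press-to-run rice mill

## Task

Get the little rice mill running: first plug the battery pack, nose down, fully home into the rectangular bay of the mill's base and let go of it. Then take the square grinding cup by its sides, turn it until the cross splines of its stem mesh with the cross slot of the drive coupling, slide it down and press it well down against the coupling's spring, and finish while still gripping the cup and holding it pressed. Leave the bowl, teacup, spatula and strainer where they are.

Things in the scene. Friction and masses are not known exactly. Their poses are not given: they have to be found in the camera images.
- mill: Base of the rice mill: fixed low white block, 120 mm along its x, 220 mm along its y, 45 mm high, flat level top. Holds the bay in its +y half and the drive coupling in its -y half, 110 mm apart. Origin on the counter; bay centre at y = +60 mm, coupling axis at y = -50 mm.
- bay (a point): Centre of the mouth of the rectangular battery bay, level with the base's flat top. z up, x along the bay's long side. The bay is 44 mm (x) by 30 mm (y), 27 mm deep.
- drive (a point): Centre of the top face of the drive coupling: a grey boss 30 mm across, 24 mm high, of four corner blocks that leave a cross slot, both arms 9 mm wide and open at the ends. z up, x and y along the arms (all four turns alike). Its angle to the base differs each run and it turns only stiffly (0.3 N m). A spring plunger 10 mm below this point is the slot's floor.
- plunger (a joint): How far the spring plunger in the coupling's slot is pressed down, in m: 0 at rest (10 mm below the boss's top), 0.008 fully down. The spring pushes up with about 6 N at the start and 12 N fully down, more than the cup's weight, and returns the plunger when pressing stops.
- cup_mid (a point): Grinding cup, loose, 0.2 to 0.34 kg: upright square clear body with white lid, 54 x 54 mm, 75 mm high. This point is the body's centre, 37.5 mm below the lid's flat top, 59.5 mm above the surface it stands on. z up, x and y square to its flat sides (all four turns alike). Four round 9 mm feet, 22 mm high, under the corners, axes 22 mm from the middle in x and y.
- cup_stem (a point): Tip of the steel cross-splined stem under the cup's middle, 57.5 mm below cup_mid, 2 mm above the feet's ends. The stem is 20 mm long; arms along the cup's x and y, 22 mm tip to tip, 6 mm thick, the lowest 6 mm tapering to 2 mm. Resting on the unpressed plunger the tip is 10 mm below drive, 18 mm with the plunger fully down.
- pack_mid (a point): Battery pack, loose, 0.14 to 0.24 kg, 74 mm high: upper body 50 mm (x) by 36 mm (y), 50 mm high, white with grey stripes. This point is the upper body's centre, 25 mm below the pack's top, 49 mm above the counter at the start. z up. Fully home the body's underside rests on the base's top, this point 25 mm above bay; it fits both ways round, x along the bay's x.
- pack_nose (a point): Centre of the underside of the pack's plug nose, 49 mm below pack_mid. The nose is 40 mm (x) by 26 mm (y), 24 mm long, its lowest 8 mm tapering by 2.5 mm a side; the pack stands on it at the start.
- bowl: Bystander: translucent plastic rice washing bowl, 144 mm across, 80 mm high. Origin under its centre.
- teacup: Bystander: white ceramic teacup, 72 mm across, 65 mm high. Origin under its centre.
- spatula: Bystander: wooden rice spatula, 200 mm long, 56 mm wide, lying flat along its x. Origin under its middle.
- strainer: Bystander: small metal strainer, 76 mm across, 32 mm high, thin handle along its -x to 120 mm. Origin under its centre.
Not all that is in view belongs to the job. What is shaped like the part that bears cup_mid but orange or yellow is not meant. What is shaped like the part that bears pack_mid but black is not meant.

How it is judged:
By the outcome, as a careful person would: the job done as asked, in the order asked, and still so for the second after the job is handed in, while the arm keeps its last pose, push and grip.
It also fails if it takes over 54 s, if anything falls off the work surface, if the arm or the gripper's body presses on something with over 40 N, if the wrist force passes 120 N, or if a joint passes its speed limit or range.

## Robot

A 6-joint arm with a two-finger parallel gripper is mounted at the origin on the work surface. World frame = base frame: x ahead of the robot, y to its left, z up, the work surface at z = 0. Lengths are in m, angles in rad, forces in N, time in s.
With the tool pointing down it reaches from about 0.25 to 0.725 m from the base axis. Payload 4 kg.
Tool frame: the origin (TCP) lies on the centre line of the jaws, within the pads' length; the fingertips stand 17 mm ahead of it and the grasp point (between the pads) lies 2 mm behind it; z points along the fingers, y is the line along which they close (so a half turn about z gives the same grasp; the last joint's range is limited). The gripper opens to 85 mm and grips with 20 to 120 N. Pads are 22 mm wide; open, the fingers measure 114 mm over their backs; the gripper's body (76 mm by 85 mm) begins 54 mm behind the grasp point. The pads swing forward as they close: fully open they stand 13 mm farther back than shut.
Start: joints at [1.26, 0.241, 0.005, 1.335, 0, 1.571], TCP at [0.153, 0.476, 0.215] pointing down, gripper open.
Joint ranges: [-2.72, 2.72], [-1.05, 1.87], [-1.09, 1.28], [-1.99, 2.15], [-1.42, 1.44], [-3.14, 3.14]. Speed limits (rad/s): [2.79, 2.79, 3.14, 3.14, 3.14, 3.14].

## Interface

Orientations are given as a unit quaternion [x, y, z, w].
In Python, from workcell import bot, camera, get_calibration gives the robot as it stands.
- The arm moves only by the tool apply_moves, never from a script. Its argument "steps" is a list of rows, each a list of 3 entries, a list of its own where there are three numbers: the shift along the tool's x, y, z as a fraction of full scale, then the turn, a rotation vector about the tool's x, y, z as a fraction of full scale, then the opening, from 0 (shut) to 1 (fully open). A call has exactly 8 rows; each row shifts and turns the commanded pose from where the row before left it, along the tool's axes as they then stand; what a row does not reach is not made up. Full scale, the value 1, is 20 cm for a shift and pi rad for a turn. A row lasts 1/12 s, in which the tool goes at most 41.7 mm and 7.16 degrees, less where a joint would pass 70% of its speed; a pose out of reach is approached as far as the arm can. A call with a number of a shift or a turn outside -1 to 1 is refused whole. A call with a gripper value outside its range is refused whole. The fingers move at their own pace and stop on an object; the grip force is fixed at half the most. Time passes only in rows, so rows that do not move let the fingers close, or fill a call up. It gives the time, the measured TCP pose, the force, the opening and the grip force at its end, in the units of the state.
- bot.get_obs(): the state, without advancing time (a new reading comes with each control period).
- camera(name): name is "scene" or "top" or "wrist"; returns (picture, depth): 480x640x3 uint8, red, green, blue; 480x640 float32, m along the optical axis (not along the pixel's ray), 0 where there is no reading.
- get_calibration(name): a dict with "fov_y" (degrees; the focal length in pixels is half the picture's height over the tangent of half this angle, whatever the lens; pixels are square), "cx", "cy" (the principal point, pixels), "rvec" (rotation vector, rad) and "tvec" (3), from world to camera coordinates, as OpenCV has them. Camera axes: x right, y down, z forward; pixel columns grow to the right and rows downward; lengths in m; the calibration is good to about 2 mm. A picture is of the moment at which its call begins: read the wrist's pose just before it. get_calibration takes no time and is no camera call; for the wrist camera it gives the pose at the moment of the call.
- bot.job_done(): hands the job in; it is judged then, once.
The state is a dict: "clock": time; "joint_pos": joint angles; "joint_vel": joint speeds; "tau": joint torques, N m; "eef_pos": TCP position; "tool_rot": TCP orientation; "ft_force": force on the tool from outside, world axes, zero at the start; "ft_torque": the same for the moment, N m; "grip_width": finger opening in m; "grasp_force": force on a finger pad.
Only numpy, scipy, OpenCV 4.12 (cv2) and the standard library are available. Lean on these libraries where they do the work, as an engineer would, in place of code of your own. Each camera call takes 0.05 s, during which the arm holds its last target. There are 200 camera calls.

## Working session

There is one attempt and no reset: what is moved stays moved. The work goes in short steps, Python scripts to look and compute and a tool call to move; the robot and the scene stay as the last step left them, time stands still between calls to the robot, and variables do not carry over. Pictures are saved under pics/ and viewed, at most 10 in all, crops included, and the job is handed in when it is done.

Besides the shell and the picture viewer there is one more tool, called after "Call:" by a JSON object that holds its "api" and its "payload", one argument or row to a line. apply_moves: Moves the arm, as the interface text tells. Its arguments: {"type":"object","properties":{"steps":{"type":"array"}},"required":["steps"]}

```bash
ls; mkdir -p pics; cat > h.py <<'E'
import numpy as np, cv2
from workcell import bot, camera, get_calibration
from scipy.spatial.transform import Rotation as R
def grab(n):
    c=get_calibration(n); p,d=camera(n); return p,d,c
def cloud(d,c):
    f=240/np.tan(np.radians(c["fov_y"])/2)
    v,u=np.mgrid[0:480,0:640]
    P=np.stack([(u-c["cx"])/f*d,(v-c["cy"])/f*d,d],-1)
    M=R.from_rotvec(np.ravel(c["rvec"])).as_matrix()
    return (P-np.ravel(c["tvec"]))@M   # M^T (P-t)
def save(n,p): cv2.imwrite("pics/"+n,cv2.cvtColor(p,cv2.COLOR_RGB2BGR))
E
python3 - <<'E'
from h import *
for n in("top","scene"):
    p,d,c=grab(n); save(n+"0.png",p); np.savez("/tmp/%s0.npz"%n,p=p,d=d,X=cloud(d,c)); print(c)
print(bot.get_obs())
E
```

```text
pics
{'fov_y': 55.1392801122269, 'cx': 319.30830802395366, 'cy': 241.7140083709183, 'rvec': array([ 2.16586455, -2.16630027,  0.12342384]), 'tvec': array([-0.0123369 ,  0.56903725,  1.0736687 ])}
{'fov_y': 54.087874764292074, 'cx': 321.7491900183494, 'cy': 237.46744630349218, 'rvec': array([ 1.01734528,  2.53650568, -0.91358017]), 'tvec': array([ 0.41815653, -0.21391855,  1.46613447])}
{'clock': 0.1, 'joint_pos': array([ 1.26001442e+00,  2.41326306e-01,  3.84144843e-03,  1.33517394e+00,
       -3.30293475e-05,  1.57080888e+00]), 'joint_vel': array([ 0.00031521, -0.00093964,  0.00268075, -0.00142597, -0.00220504,
        0.00088628]), 'tau': array([-8.86954876e-05, -3.73136508e+01,  2.53009737e+01,  1.08161205e-02,
       -3.00323086e-05, -7.51680318e-06]), 'eef_pos': array([0.15272979, 0.4754779 , 0.21380097]), 'tool_rot': array([ 1.54772473e-01,  9.87949702e-01, -9.22574059e-04, -1.27802793e-04]), 'ft_force': array([0.2712583 , 0.56534365, 0.11798483]), 'ft_torque': array([ 0.03138867,  0.0197554 , -0.06998058]), 'grasp_force': 0.0, 'grip_width': 0.0854535155355209}
```

View pics/top0.png

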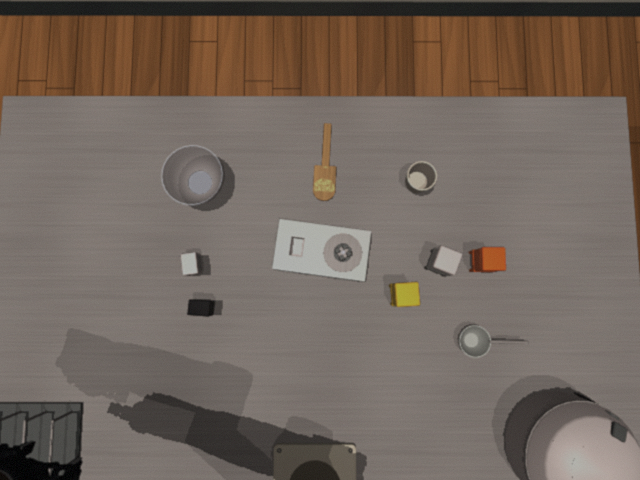

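View pics/scene0.png

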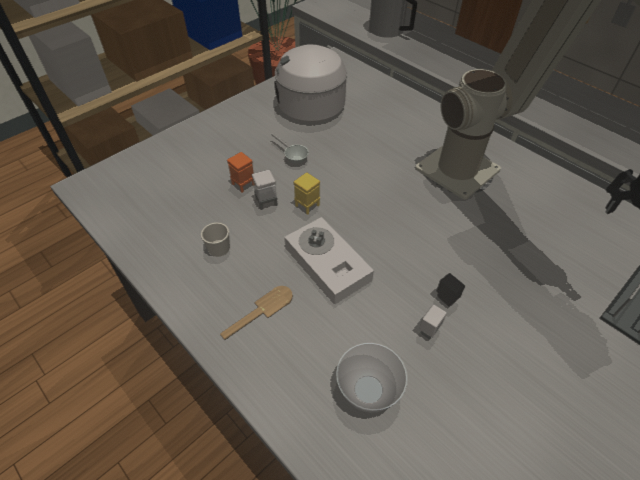

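Top view: the white pack is at (190,264) and its black decoy at (201,308). The clear cup with the white lid is at (446,261), with orange (490,259) and yellow (406,294) decoys. The mill is at (322,250), with its bay at (297,246) and drive at (344,252). The white ones fit the description, so I'll confirm them in a crop and measure.

```bash
python3 - <<'E'
from h import *
z=np.load("/tmp/top0.npz");p,X=z["p"],z["X"]
a=cv2.resize(p[235:325,165:235],(350,450),interpolation=cv2.INTER_CUBIC)
b=cv2.resize(p[230:320,380:510][:, :86],(430,450),interpolation=cv2.INTER_CUBIC)
save("crop1.png",np.hstack([a,b]))
def fit(name,r,zlo,zhi):
    m=np.zeros(p.shape[:2],bool); m[r[0]:r[1],r[2]:r[3]]=1
    m&=(X[...,2]>zlo)&(X[...,2]<zhi)
    P=X[m]; (c,s,a)=cv2.minAreaRect((P[:,:2]*1000).astype(np.float32))
    print(name,m.sum(),np.round(c),np.round(s),round(a,1),"z",np.round(np.median(P[:,2]),4))
fit("pack",(245,285,175,210),.06,.09)
fit("cup",(240,285,428,466),.085,.12)
fit("orange",(240,280,468,512),.085,.12)
fit("yellow",(275,312,388,425),.085,.12)
fit("mill",(210,290,265,380),.038,.052)
fit("black",(290,325,180,220),.06,.09)
fit("drive",(225,275,320,368),.06,.08)
print(np.round(X[470,316],3),np.round(X[177,421],3),np.round(X[246,297],3))
E
```

```text
pack 370 [515. 287.] [50. 37.] 8.2 z 0.0744
cup 589 [ 521. -301.] [54. 55.] 67.9 z 0.0974
orange 590 [ 524. -405.] [55. 53.] 89.2 z 0.0977
yellow 585 [ 445. -208.] [54. 55.] 3.6 z 0.0976
mill 4286 [549. -18.] [220. 120.] 82.3 z 0.0461
black 369 [414. 262.] [51. 36.] 85.5 z 0.0746
drive 109 [542. -67.] [30. 30.] 29.0 z 0.0687
[ 0.06  -0.005  0.072] [ 0.734 -0.266  0.008] [0.56  0.042 0.016]
```

View pics/crop1.png

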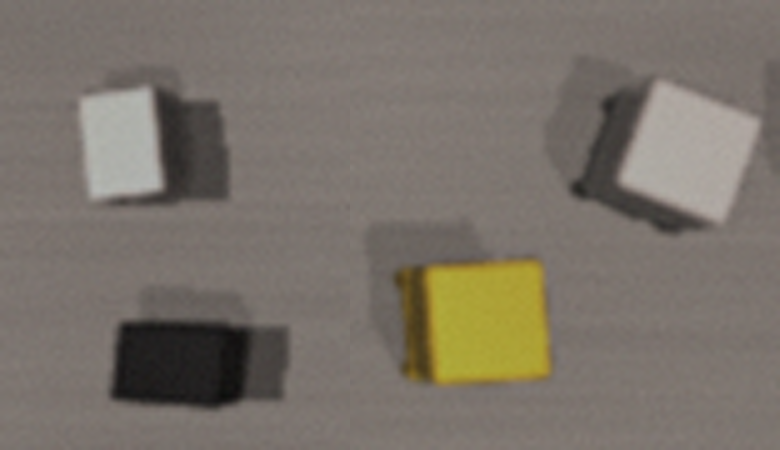

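The crop confirms it: the white pack is on the left (120,143) above the black decoy, and the white-lidded clear cup (690,150) is the one meant. Sizes and heights match. Now a helper for move planning.

```bash
cat >> h.py <<'E'
def yaw(q): # world angle of tool y, deg
    y=R.from_quat(q).as_matrix()[:,1]; return np.degrees(np.arctan2(y[1],y[0]))
def plan(xyz,yw,n,start=None):
    """n equal rows toward xyz with tool straight down and tool-y at yw deg: prints rows"""
    o=bot.get_obs(); p=o["eef_pos"]; r=R.from_quat(o["tool_rot"])
    if start is not None: p=np.array(start[0]); yy=np.radians(start[1]); r=R.from_matrix(np.array([[-np.sin(yy),np.cos(yy),0],[np.cos(yy),np.sin(yy),0],[0,0,-1]]).T@np.eye(3)) if 0 else down(start[1])
    t=(r.inv()*down(yw)).as_rotvec(); step=(np.array(xyz)-p)/n
    print("from",np.round(p,4),"yaw",round(yaw(r.as_quat()),2))
    for i in range(n):
        print(np.round(r.inv().apply(step)/.2,4).tolist(),np.round(t/n/np.pi,4).tolist()); r=r*R.from_rotvec(t/n)
def down(yw):
    a=np.radians(yw); y=np.array([np.cos(a),np.sin(a),0]); z=np.array([0,0,-1.]); x=np.cross(y,z)
    return R.from_matrix(np.stack([x,y,z],1))
E
sed -i 's/p=np.array(start\[0\]);.*/p=np.array(start[0]); r=down(start[1])/' h.py
python3 - <<'E'
from h import *
plan([.515,.287,.14],98.2,13)
E
```

```text
from [0.1527 0.4755 0.2138] yaw 72.19
[-0.1548, -0.0264, 0.0284] [-0.0, -0.0, -0.0111]
[-0.1538, -0.0317, 0.0284] [-0.0, -0.0, -0.0111]
[-0.1526, -0.0371, 0.0284] [-0.0, -0.0, -0.0111]
[-0.1512, -0.0424, 0.0284] [-0.0, -0.0, -0.0111]
[-0.1496, -0.0477, 0.0284] [-0.0, -0.0, -0.0111]
[-0.1479, -0.0529, 0.0284] [-0.0, -0.0, -0.0111]
[-0.146, -0.058, 0.0284] [-0.0, -0.0, -0.0111]
[-0.1438, -0.0631, 0.0284] [-0.0, -0.0, -0.0111]
[-0.1415, -0.0681, 0.0284] [-0.0, -0.0, -0.0111]
[-0.1391, -0.073, 0.0284] [-0.0, -0.0, -0.0111]
[-0.1365, -0.0778, 0.0284] [-0.0, -0.0, -0.0111]
[-0.1337, -0.0825, 0.0284] [-0.0, -0.0, -0.0111]
[-0.1307, -0.0871, 0.0284] [-0.0, -0.0, -0.0111]
```

Call:
{"api": "apply_moves", "payload": {
  "steps": [
    [[-0.155,-0.026,0.028],[0,0,-0.011],1],
    [[-0.154,-0.032,0.028],[0,0,-0.011],1],
    [[-0.153,-0.037,0.028],[0,0,-0.011],1],
    [[-0.151,-0.042,0.028],[0,0,-0.011],1],
    [[-0.15,-0.048,0.028],[0,0,-0.011],1],
    [[-0.148,-0.053,0.028],[0,0,-0.011],1],
    [[-0.146,-0.058,0.028],[0,0,-0.011],1],
    [[-0.144,-0.063,0.028],[0,0,-0.011],1]
  ]
}}

```text
clock: 0.77
eef_pos: [0.3769, 0.3587, 0.1691]
tool_rot: [0.016, 1.0, -0.0, -0.0]
ft_force: [0.3, 0.8, -1.0]
grip_width: 0.0857
grasp_force: 0.0
```

Call:
{"api": "apply_moves", "payload": {
  "steps": [
    [[-0.142,-0.068,0.028],[0,0,-0.011],1],
    [[-0.139,-0.073,0.028],[0,0,-0.011],1],
    [[-0.137,-0.078,0.028],[0,0,-0.011],1],
    [[-0.134,-0.083,0.028],[0,0,-0.011],1],
    [[-0.131,-0.087,0.028],[0,0,-0.011],1],
    [[0,0,0],[0,0,0],1],
    [[0,0,0],[0,0,0],1],
    [[0,0,0],[0,0,0],1]
  ]
}}

```text
clock: 1.43
eef_pos: [0.5146, 0.2865, 0.1412]
tool_rot: [-0.069, 0.998, -0.0, -0.001]
ft_force: [-0.1, 0.3, -0.4]
grip_width: 0.0852
grasp_force: 0.0
```

```bash
python3 - <<'E'
from h import *
p,d,c=grab("wrist"); save("w1.png",p); X=cloud(d,c)
m=(X[...,2]>.065)&(X[...,2]<.085)&(abs(X[...,0]-.515)<.06)&(abs(X[...,1]-.287)<.05)
print(m.sum(),cv2.minAreaRect((X[m][:,:2]*1000).astype(np.float32)),np.median(X[m][:,2]),bot.get_obs()["joint_pos"])
plan([.515,.287,.052],98.2,5)
E
```

```text
4293 ((513.9158325195312, 289.88580322265625), (49.85294723510742, 36.007869720458984), 7.870151519775391) 0.07477293510162217 [5.08752962e-01 4.55588333e-01 1.22257309e-01 1.23860985e+00
 3.59991242e-04 3.69862829e-01]
from [0.5144 0.287  0.1416] yaw 97.96
[-0.0007, -0.0001, 0.0896] [-0.0, -0.0001, -0.0003]
[-0.0007, -0.0001, 0.0896] [-0.0, -0.0001, -0.0003]
[-0.0007, -0.0001, 0.0896] [-0.0, -0.0001, -0.0003]
[-0.0007, -0.0001, 0.0896] [-0.0, -0.0001, -0.0003]
[-0.0006, -0.0001, 0.0896] [-0.0, -0.0001, -0.0003]
```

View pics/w1.png

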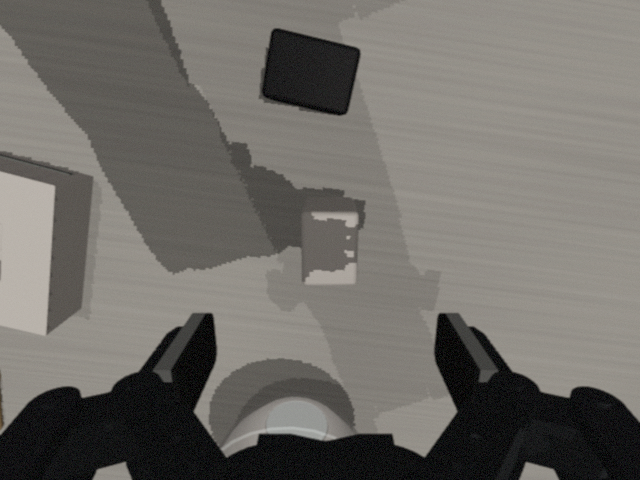

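The wrist view shows the white pack between the open jaws, at (330,248), with the black decoy clear at (312,72). I'll descend and grip.

Call:
{"api": "apply_moves", "payload": {
  "steps": [
    [[0,0.002,0.09],[0,0,0],1],
    [[0,0.002,0.09],[0,0,0],1],
    [[0,0.002,0.09],[0,0,0],1],
    [[0,0.002,0.09],[0,0,0],1],
    [[0,0,0.088],[0,0,0],1],
    [[0,0,0],[0,0,0],1],
    [[0,0,0],[0,0,0],0],
    [[0,0,0],[0,0,0],0]
  ]
}}

```text
clock: 2.15
eef_pos: [0.5151, 0.2894, 0.0535]
tool_rot: [-0.07, 0.998, 0.0, 0.001]
ft_force: [0.1, -0.7, 0.8]
grip_width: 0.0637
grasp_force: 0.0
```

Call:
{"api": "apply_moves", "payload": {
  "steps": [
    [[0,0,0],[0,0,0],0],
    [[0,0,0],[0,0,0],0],
    [[0,0,0],[0,0,0],0],
    [[0,0,0],[0,0,0],0],
    [[0,0,0],[0,0,0],0],
    [[0,0,0],[0,0,0],0],
    [[0,0,0],[0,0,0],0],
    [[0,0,0],[0,0,0],0]
  ]
}}

```text
clock: 2.82
eef_pos: [0.5162, 0.2891, 0.0542]
tool_rot: [-0.069, 0.998, 0.001, 0.001]
ft_force: [-1.6, 0.2, 5.3]
grip_width: 0.0322
grasp_force: 59.0
```

```bash
python3 - <<'E'
from h import *
plan([.515,.287,.14],82.3,3)
E
```

```text
from [0.5162 0.2891 0.0542] yaw 97.93
[0.0021, -0.003, -0.143] [0.0002, 0.0003, 0.0289]
[0.0019, -0.0032, -0.143] [0.0002, 0.0003, 0.0289]
[0.0017, -0.0035, -0.143] [0.0002, 0.0003, 0.0289]
```

Call:
{"api": "apply_moves", "payload": {
  "steps": [
    [[0,0,-0.05],[0,0,0],0],
    [[0,0,-0.1],[0,0,0],0],
    [[0,0,-0.15],[0,0,0],0],
    [[0,0,-0.12],[0,0,0.029],0],
    [[0,0,0],[0,0,0.029],0],
    [[0,0,0],[0,0,0.029],0],
    [[0,0,0],[0,0,0],0],
    [[0,0,0],[0,0,0],0]
  ]
}}

```text
clock: 3.48
eef_pos: [0.5149, 0.2881, 0.1364]
tool_rot: [0.066, 0.998, -0.0, -0.0]
ft_force: [-0.4, 0.9, -1.5]
grip_width: 0.0327
grasp_force: 59.8
```

```bash
python3 - <<'E'
from h import *
o=bot.get_obs()
p,d,c=grab("wrist"); X=cloud(d,c); T=(X-o["eef_pos"])@R.from_quat(o["tool_rot"]).as_matrix()  # tool frame
s,ds,cs=grab("scene")
# where pack projects in scene
M=R.from_rotvec(cs["rvec"]).as_matrix(); q=M@o["eef_pos"]+cs["tvec"]; f=240/np.tan(np.radians(cs["fov_y"])/2)
u,v=int(f*q[0]/q[2]+cs["cx"]),int(f*q[1]/q[2]+cs["cy"]); print(u,v)
k=s[max(v-50,0):v+50,max(u-50,0):u+50]
save("w2.png",np.hstack([p[::1,100:540],cv2.resize(k,(350,480),interpolation=cv2.INTER_CUBIC)]))
np.savez("/tmp/w2.npz",T=T,p=p)
m=(abs(T[...,0])<.05)&(abs(T[...,1])<.013)&(T[...,2]>-.035)&(T[...,2]<.03)&(d>0)
Q=T[m]; print(m.sum(),np.percentile(Q[:,2],[2,50,98]))
t=Q[Q[:,2]<np.percentile(Q[:,2],2)+.006]; print(t.min(0),t.max(0),cv2.minAreaRect((t[:,:2]*1000).astype(np.float32)))
print(o["grip_width"],o["grasp_force"],o["ft_force"])
plan([.557,.0415,.14],82.3,7)
E
```

```text
437 299
8549 [-0.02167756 -0.02033388  0.02027572]
[-0.02337771 -0.01299881 -0.02258246] [ 0.02697821  0.01299777 -0.01574662] ((1.7992420196533203, 0.00746917724609375), (25.99172019958496, 50.34668731689453), 89.97491455078125)
0.032674595364593335 59.79416906833649 [-0.41835922  0.94262739 -1.5448421 ]
from [0.5148 0.288  0.1359] yaw 82.37
[-0.0533, -0.1705, -0.0029] [-0.0, -0.0, 0.0001]
[-0.0533, -0.1705, -0.0029] [-0.0, -0.0, 0.0001]
[-0.0533, -0.1705, -0.0029] [-0.0, -0.0, 0.0001]
[-0.0534, -0.1705, -0.0029] [-0.0, -0.0, 0.0001]
[-0.0534, -0.1705, -0.0029] [-0.0, -0.0, 0.0001]
[-0.0534, -0.1705, -0.0029] [-0.0, -0.0, 0.0001]
[-0.0534, -0.1705, -0.003] [-0.0, -0.0, 0.0001]
```

View pics/w2.png

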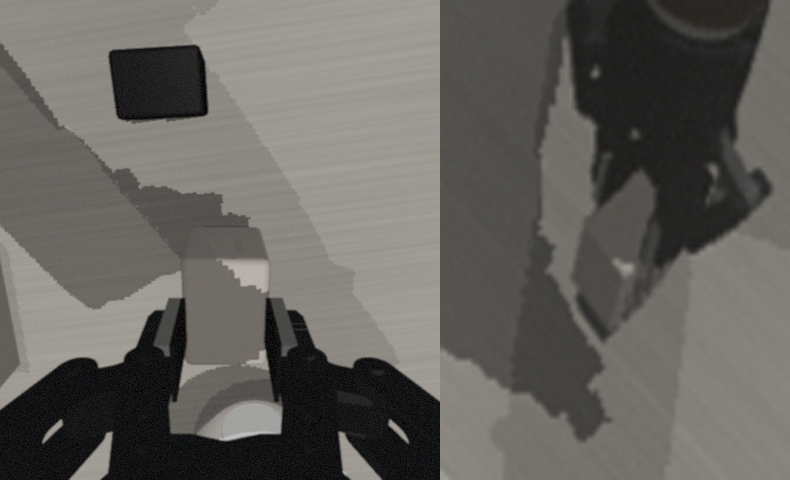

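The left panel shows the pack held square between the pads, top at (225,290), 1.8 mm off along tool x and mid 5 mm below the TCP. Next I'll move just past the mill so the wrist camera sees the bay and the coupling.

```bash
python3 - <<'E'
from h import *
plan([.635,.0,.17],82.3,8)
E
```

```text
from [0.5148 0.288  0.1359] yaw 82.37
[-0.0984, -0.1685, -0.0213] [-0.0, -0.0, 0.0]
[-0.0984, -0.1684, -0.0213] [-0.0, -0.0, 0.0]
[-0.0984, -0.1684, -0.0213] [-0.0, -0.0, 0.0]
[-0.0984, -0.1684, -0.0213] [-0.0, -0.0, 0.0]
[-0.0985, -0.1684, -0.0213] [-0.0, -0.0, 0.0]
[-0.0985, -0.1684, -0.0213] [-0.0, -0.0, 0.0]
[-0.0985, -0.1684, -0.0213] [-0.0, -0.0, 0.0]
[-0.0986, -0.1684, -0.0213] [-0.0, -0.0, 0.0]
```

Call:
{"api": "apply_moves", "payload": {
  "steps": [
    [[-0.07,-0.168,-0.04],[0,0,0],0],
    [[-0.07,-0.168,-0.04],[0,0,0],0],
    [[-0.1,-0.168,-0.04],[0,0,0],0],
    [[-0.1,-0.168,-0.03],[0,0,0],0],
    [[-0.11,-0.168,-0.02],[0,0,0],0],
    [[-0.11,-0.168,0],[0,0,0],0],
    [[-0.11,-0.168,0],[0,0,0],0],
    [[-0.11,-0.168,0],[0,0,0],0]
  ]
}}

```text
clock: 4.25
eef_pos: [0.6339, -0.0009, 0.17]
tool_rot: [0.067, 0.998, 0.0, -0.0]
ft_force: [0.6, 1.1, -2.0]
grip_width: 0.0326
grasp_force: 59.9
```

Call:
{"api": "apply_moves", "payload": {
  "steps": [
    [[0,0,0],[0,0,0],0],
    [[0,0,0],[0,0,0],0],
    [[0,0,0],[0,0,0],0],
    [[0,0,0],[0,0,0],0],
    [[0,0,0],[0,0,0],0],
    [[0,0,0],[0,0,0],0],
    [[0,0,0],[0,0,0],0],
    [[0,0,0],[0,0,0],0]
  ]
}}

```text
clock: 4.92
eef_pos: [0.6335, 0.0019, 0.1705]
tool_rot: [0.067, 0.998, 0.0, 0.0]
ft_force: [0.6, -0.0, -1.7]
grip_width: 0.0329
grasp_force: 60.0
```

```bash
python3 - <<'E'
from h import *
print(bot.get_obs()["eef_pos"])
p,d,c=grab("wrist"); X=cloud(d,c); np.savez("/tmp/w3.npz",p=p,d=d,X=X)
save("w3.png",p)
m=(d>0)&(X[...,2]>.04)&(X[...,2]<.05)&(abs(X[...,0]-.55)<.15)&(abs(X[...,1]+.02)<.15)
print(m.sum(),cv2.minAreaRect((X[m][:,:2]*1000).astype(np.float32)),np.median(X[m][:,2]))
m=(d>0)&(X[...,2]>.062)&(X[...,2]<.076)&(np.hypot(X[...,0]-.542,X[...,1]+.067)<.02)
Q=X[m][:,:2]*1000; print(m.sum(),cv2.minEnclosingCircle(Q.astype(np.float32)),np.median(X[m][:,2]))
m=(d>0)&(X[...,2]<.042)&(abs(X[...,0]-.557)<.03)&(abs(X[...,1]-.0415)<.025)
print("bay",m.sum(),cv2.minAreaRect((X[m][:,:2]*1000).astype(np.float32)),np.median(X[m][:,2]))
E
```

```text
[0.63345227 0.00190238 0.1704777 ]
50596 ((548.7802124023438, -15.479942321777344), (221.366943359375, 120.05992889404297), 82.40422058105469) 0.046090530068283134
1211 ((542.454833984375, -65.15724182128906), 19.788875579833984) 0.06944497401468523
bay 2648 ((557.0084838867188, 44.69795227050781), (29.531166076660156, 44.26627731323242), 82.21068572998047) 0.019150544103748966
```

View pics/w3.png

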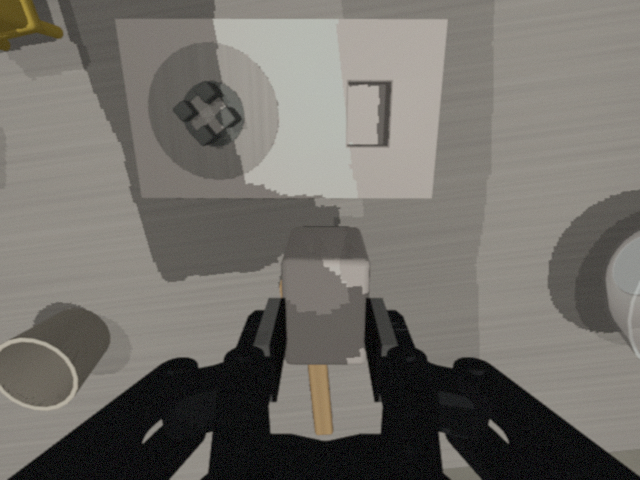

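The wrist view shows the bay at (370,114), the cross coupling at (208,113) and the held pack at (325,290). The wrist camera puts y about 2.5 mm above the top camera, so I'll check its bias on the gripped pack, which must be centred between the pads.

```bash
python3 - <<'E'
from h import *
z=np.load("/tmp/w3.npz");X,d,p=z["X"],z["d"],z["p"]; o=bot.get_obs()
T=(X-o["eef_pos"])@R.from_quat(o["tool_rot"]).as_matrix()
m=(d>0)&(abs(T[...,2]+.020)<.004)&(abs(T[...,0])<.035)&(abs(T[...,1])<.03); m[:255]=0
m=cv2.morphologyEx(m.astype(np.uint8),cv2.MORPH_OPEN,np.ones((5,5)))>0
g=p.astype(int).sum(2)>200; m&=g
Q=T[m]; print("pack top in tool",cv2.minAreaRect((Q[:,:2]*1000).astype(np.float32)),np.median(Q[:,2]))
A=np.c_[Q[:,:2],np.ones(len(Q))]; print("slope",np.linalg.lstsq(A,Q[:,2],rcond=None)[0])
# drive: top points; centre and 4-fold angle
c0=np.array([.5425,-.0652])
m=(d>0)&(abs(X[...,2]-.0695)<.004)&(np.hypot(X[...,0]-c0[0],X[...,1]-c0[1])<.0175)
Q=X[m][:,:2]; c,r=cv2.minEnclosingCircle((Q*1000).astype(np.float32)); print(c,r,cv2.minAreaRect((Q*1000).astype(np.float32)))
best=[]
for a in np.arange(0,90,1.):
  for dx in np.arange(-3,3.1,.5):
    for dy in np.arange(-3,3.1,.5):
      q=(Q-c0)*1000-[dx,dy]; ca,sa=np.cos(np.radians(a)),np.sin(np.radians(a))
      u=abs(q@[ca,sa]);v=abs(q@[-sa,ca])
      best.append((((u<4.5)|(v<4.5)|(np.hypot(u,v)>15.3)).mean(),a,dx,dy))
best.sort(); print(len(Q),best[:6])
E
```

```text
pack top in tool ((1.8535575866699219, 1.0338211059570312), (36.064510345458984, 50.1736946105957), 89.88714599609375) -0.02049688061511959
slope [ 0.01121191 -0.00288959 -0.02045443]
(542.5765380859375, -65.06147003173828) 17.44257926940918 ((542.2135620117188, -64.5782241821289), (29.748056411743164, 29.573307037353516), 29.15807342529297)
987 [(np.float64(0.2765957446808511), np.float64(29.0), np.float64(0.0), np.float64(0.5)), (np.float64(0.2786220871327254), np.float64(28.0), np.float64(0.0), np.float64(0.5)), (np.float64(0.2847011144883485), np.float64(30.0), np.float64(0.0), np.float64(0.5)), (np.float64(0.2857142857142857), np.float64(29.0), np.float64(-0.5), np.float64(1.0)), (np.float64(0.2867274569402229), np.float64(29.0), np.float64(-0.5), np.float64(0.5)), (np.float64(0.28976697061803447), np.float64(29.0), np.float64(0.0), np.float64(1.0))]
```

```bash
python3 - <<'E'
from h import *
plan([.5586,.0423,.108],82.35,4)
E
```

```text
from [0.6335 0.0017 0.1704] yaw 82.34
[0.0996, 0.0378, 0.078] [0.0, 0.0, -0.0]
[0.0996, 0.0378, 0.078] [0.0, 0.0, -0.0]
[0.0996, 0.0378, 0.078] [0.0, 0.0, -0.0]
[0.0996, 0.0378, 0.078] [0.0, 0.0, -0.0]
```

Call:
{"api": "apply_moves", "payload": {
  "steps": [
    [[0.1,0.038,0.06],[0,0,0],0],
    [[0.1,0.038,0.06],[0,0,0],0],
    [[0.1,0.038,0.06],[0,0,0],0],
    [[0.099,0.038,0.06],[0,0,0],0],
    [[0,0,0.05],[0,0,0],0],
    [[0,0,0.02],[0,0,0],0],
    [[0,0,0],[0,0,0],0],
    [[0,0,0],[0,0,0],0]
  ]
}}

```text
clock: 5.63
eef_pos: [0.5597, 0.0416, 0.1086]
tool_rot: [0.068, 0.998, 0.0, 0.001]
ft_force: [-0.4, 0.2, -1.6]
grip_width: 0.0327
grasp_force: 60.1
```

```bash
python3 - <<'E'
from h import *
o=bot.get_obs(); print(o["ft_force"],o["ft_torque"])
plan([.5586,.0423,.098],82.35,1)
E
```

```text
[-0.38693599  0.20283521 -1.60268155] [0.00600219 0.00540798 0.02716018]
from [0.5597 0.0416 0.1086] yaw 82.25
[0.006, 0.0025, 0.0532] [0.0, 0.0004, -0.0005]
```

Call:
{"api": "apply_moves", "payload": {
  "steps": [
    [[0.006,0.003,0.02],[0,0,0],0],
    [[0,0,0.01],[0,0,0],0],
    [[0,0,0.01],[0,0,0],0],
    [[0,0,0.01],[0,0,0],0],
    [[0,0,0.01],[0,0,0],0],
    [[0,0,0.01],[0,0,0],0],
    [[0,0,0],[0,0,0],0],
    [[0,0,0],[0,0,0],0]
  ]
}}

```text
clock: 6.3
eef_pos: [0.5573, 0.0426, 0.094]
tool_rot: [0.067, 0.998, -0.0, -0.0]
ft_force: [-0.3, 0.6, -1.9]
grip_width: 0.0324
grasp_force: 60.1
```

Call:
{"api": "apply_moves", "payload": {
  "steps": [
    [[-0.003,0,0.012],[0,0,0],0],
    [[0,0,0.012],[0,0,0],0],
    [[0,0,0.012],[0,0,0],0],
    [[0,0,0.012],[0,0,0],0],
    [[0,0,0.01],[0,0,0],0],
    [[0,0,0.01],[0,0,0],0],
    [[0,0,0],[0,0,0],0],
    [[0,0,0],[0,0,0],0]
  ]
}}

```text
clock: 6.97
eef_pos: [0.5579, 0.0425, 0.0804]
tool_rot: [0.067, 0.998, -0.0, -0.0]
ft_force: [-0.1, -0.5, -1.6]
grip_width: 0.0324
grasp_force: 60.0
```

Call:
{"api": "apply_moves", "payload": {
  "steps": [
    [[0,0,0.01],[0,0,0],0],
    [[0,0,0.01],[0,0,0],0],
    [[0,0,0.01],[0,0,0],0],
    [[0,0,0.005],[0,0,0],0],
    [[0,0,0.005],[0,0,0],0],
    [[0,0,0],[0,0,0],0],
    [[0,0,0],[0,0,0],0],
    [[0,0,0],[0,0,0],0]
  ]
}}

```text
clock: 7.63
eef_pos: [0.5584, 0.0426, 0.0752]
tool_rot: [0.067, 0.998, 0.0, 0.001]
ft_force: [-5.1, -0.1, 12.0]
grip_width: 0.0327
grasp_force: 62.6
```

Call:
{"api": "apply_moves", "payload": {
  "steps": [
    [[0,0,0.01],[0,0,0],0],
    [[0,0,0],[0,0,0],0],
    [[0,0,0],[0,0,0],1],
    [[0,0,0],[0,0,0],1],
    [[0,0,0],[0,0,0],1],
    [[0,0,0],[0,0,0],1],
    [[0,0,0],[0,0,0],1],
    [[0,0,0],[0,0,0],1]
  ]
}}

```text
clock: 8.3
eef_pos: [0.5579, 0.0425, 0.0701]
tool_rot: [0.067, 0.998, -0.0, -0.0]
ft_force: [-0.4, -0.9, -0.6]
grip_width: 0.0856
grasp_force: 0.0
```

Call:
{"api": "apply_moves", "payload": {
  "steps": [
    [[0,0,-0.05],[0,0,0],1],
    [[0,0,-0.1],[0,0,0],1],
    [[0,0,-0.15],[0,0,0],1],
    [[0,0,-0.15],[0,0,0],1],
    [[0,0,-0.1],[0,0,0],1],
    [[0,0,0],[0,0,0],1],
    [[0,0,0],[0,0,0],1],
    [[0,0,0],[0,0,0],1]
  ]
}}

```text
clock: 8.97
eef_pos: [0.5577, 0.0425, 0.1803]
tool_rot: [0.067, 0.998, -0.0, -0.0]
ft_force: [-0.8, 0.7, 0.7]
grip_width: 0.0853
grasp_force: 0.0
```

```bash
python3 - <<'E'
from h import *
p,d,c=grab("top"); X=cloud(d,c)
m=(X[...,2]>.085)&(X[...,2]<.11)&(abs(X[...,0]-.557)<.04)&(abs(X[...,1]-.042)<.04)
print(m.sum(), m.any() and (cv2.minAreaRect((X[m][:,:2]*1000).astype(np.float32)),np.median(X[m][:,2])))
p,d,c=grab("wrist"); X=cloud(d,c)
m=(X[...,2]>.085)&(X[...,2]<.11)&(abs(X[...,0]-.557)<.04)&(abs(X[...,1]-.042)<.03)
Q=X[m];print(cv2.minAreaRect((Q[:,:2]*1000).astype(np.float32)),np.median(Q[:,2]))
print("slope",np.linalg.lstsq(np.c_[Q[:,:2],np.ones(len(Q))],Q[:,2],rcond=None)[0])
print(bot.get_obs()["joint_pos"])
plan([.521,-.29,.17],67.9-90,14)
E
```

```text
0 False
((556.3114624023438, 43.980506896972656), (36.031776428222656, 49.44340515136719), 82.04306030273438) 0.09574834066977328
slope [ 0.0310553  -0.00322251  0.07839482]
[ 7.60709866e-02  3.75852185e-01  1.00331676e-01  1.29822189e+00
 -1.09675763e-05  2.10887166e-01]
from [0.557  0.0425 0.1792] yaw 82.28
[-0.0032, -0.1194, 0.0033] [-0.0001, -0.0, 0.0414]
[-0.0187, -0.118, 0.0033] [-0.0001, -0.0, 0.0414]
[-0.0338, -0.1145, 0.0033] [-0.0001, -0.0, 0.0414]
[-0.0484, -0.1092, 0.0033] [-0.0001, -0.0, 0.0414]
[-0.0622, -0.102, 0.0033] [-0.0001, -0.0, 0.0414]
[-0.0749, -0.0931, 0.0032] [-0.0001, -0.0, 0.0414]
[-0.0863, -0.0826, 0.0032] [-0.0001, -0.0, 0.0414]
[-0.0963, -0.0707, 0.0032] [-0.0001, -0.0, 0.0414]
[-0.1046, -0.0576, 0.0032] [-0.0001, -0.0, 0.0414]
[-0.1112, -0.0435, 0.0032] [-0.0001, -0.0, 0.0414]
[-0.1159, -0.0287, 0.0032] [-0.0001, -0.0, 0.0414]
[-0.1187, -0.0134, 0.0032] [-0.0001, -0.0, 0.0414]
[-0.1194, 0.0021, 0.0032] [-0.0001, -0.0, 0.0414]
[-0.1181, 0.0176, 0.0033] [-0.0001, -0.0, 0.0414]
```

```bash
python3 - <<'E'
from h import *
p,d,c=grab("wrist"); X=cloud(d,c)
def fit(m):
    Q=X[m]; k=np.ones(len(Q),bool)
    for _ in range(4):
        A=np.c_[Q[:,:2]-[.557,.043],np.ones(len(Q))]; s=np.linalg.lstsq(A[k],Q[k,2],rcond=None)[0]; e=Q[:,2]-A@s; k=abs(e)<2*e[k].std()+1e-4
    print(k.sum(),np.round(s,4),Q[k].min(0),Q[k].max(0))
fit((abs(X[...,2]-.0957)<.005)&(abs(X[...,0]-.557)<.022)&(abs(X[...,1]-.043)<.015))
fit((abs(X[...,2]-.0457)<.005)&(abs(X[...,0]-.557)<.07)&(abs(X[...,1]-.0)<.1))
E
```

```text
2581 [-0.0003 -0.0002  0.0959] [0.53500968 0.02800657 0.09469243] [0.57899733 0.05796071 0.0971097 ]
27065 [-0.0003 -0.0038  0.046 ] [ 0.48701163 -0.09999578  0.04430153] [0.62238762 0.09998546 0.04793572]
```

The pack is level and its top is 49.9 mm above the base top, so it is fully home. Next, the white cup.

```bash
python3 - <<'E'
from h import *
plan([.545,-.295,.185],67.9,10)
E
```

```text
from [0.5571 0.0424 0.1791] yaw 82.27
[-0.0167, -0.168, -0.0029] [-0.0, -0.0001, 0.008]
[-0.0209, -0.1675, -0.0029] [-0.0, -0.0001, 0.008]
[-0.0251, -0.1669, -0.0029] [-0.0, -0.0001, 0.008]
[-0.0293, -0.1663, -0.0029] [-0.0, -0.0001, 0.008]
[-0.0335, -0.1655, -0.0029] [-0.0, -0.0001, 0.008]
[-0.0376, -0.1646, -0.0029] [-0.0, -0.0001, 0.008]
[-0.0417, -0.1636, -0.0029] [-0.0, -0.0001, 0.008]
[-0.0458, -0.1625, -0.0029] [-0.0, -0.0001, 0.008]
[-0.0499, -0.1613, -0.0029] [-0.0, -0.0001, 0.008]
[-0.0539, -0.16, -0.003] [-0.0, -0.0001, 0.008]
```

Call:
{"api": "apply_moves", "payload": {
  "steps": [
    [[-0.017,-0.168,-0.003],[0,0,0.008],1],
    [[-0.021,-0.168,-0.003],[0,0,0.008],1],
    [[-0.025,-0.167,-0.003],[0,0,0.008],1],
    [[-0.029,-0.166,-0.003],[0,0,0.008],1],
    [[-0.034,-0.166,-0.003],[0,0,0.008],1],
    [[-0.038,-0.165,-0.003],[0,0,0.008],1],
    [[-0.042,-0.164,-0.003],[0,0,0.008],1],
    [[-0.046,-0.163,-0.003],[0,0,0.008],1]
  ]
}}

```text
clock: 9.78
eef_pos: [0.5476, -0.2293, 0.1841]
tool_rot: [0.168, 0.986, 0.0, -0.001]
ft_force: [0.5, 0.7, 0.4]
grip_width: 0.0853
grasp_force: 0.0
```

Call:
{"api": "apply_moves", "payload": {
  "steps": [
    [[-0.05,-0.161,-0.003],[0,0,0.008],1],
    [[-0.054,-0.16,-0.003],[0,0,0.008],1],
    [[0,0,0],[0,0,0],1],
    [[0,0,0],[0,0,0],1],
    [[0,0,0],[0,0,0],1],
    [[0,0,0],[0,0,0],1],
    [[0,0,0],[0,0,0],1],
    [[0,0,0],[0,0,0],1]
  ]
}}

```text
clock: 10.45
eef_pos: [0.5465, -0.294, 0.1867]
tool_rot: [0.191, 0.982, 0.0, -0.0]
ft_force: [1.1, -0.1, 0.8]
grip_width: 0.0853
grasp_force: 0.0
```

```bash
python3 - <<'E'
from h import *
p,d,c=grab("wrist"); X=cloud(d,c); save("w4.png",p)
m=(abs(X[...,2]-.0975)<.006)&(abs(X[...,0]-.521)<.045)&(abs(X[...,1]+.301)<.045)
print(m.sum(),cv2.minAreaRect((X[m][:,:2]*1000).astype(np.float32)),np.median(X[m][:,2]))
plan([.521,-.300,.0575],67.9,5)
E
```

```text
6193 ((521.26953125, -299.7614440917969), (54.150123596191406, 54.6572151184082), 68.17920684814453) 0.09770780847042157
from [ 0.5465 -0.2942  0.1868] yaw 67.98
[0.0214, -0.015, 0.1293] [0.0, 0.0, 0.0001]
[0.0214, -0.015, 0.1293] [0.0, 0.0, 0.0001]
[0.0214, -0.015, 0.1293] [0.0, 0.0, 0.0001]
[0.0214, -0.015, 0.1293] [0.0, 0.0, 0.0001]
[0.0214, -0.015, 0.1293] [0.0, 0.0, 0.0001]
```

View pics/w4.png

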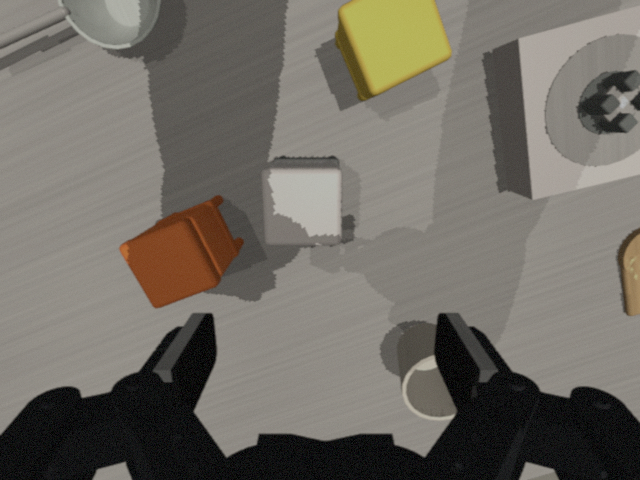

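The wrist view shows the white cup square to the jaws at (303,205). The orange decoy at (180,255) and the yellow at (395,45) are both clear of the finger paths. I'll align first, then go straight down.

Call:
{"api": "apply_moves", "payload": {
  "steps": [
    [[0.054,-0.037,0.05],[0,0,0],1],
    [[0.053,-0.037,0.05],[0,0,0],1],
    [[0,0,0.1],[0,0,0],1],
    [[0,0,0.12],[0,0,0],1],
    [[0,0,0.12],[0,0,0],1],
    [[0,0,0.12],[0,0,0],1],
    [[0,0,0.086],[0,0,0],1],
    [[0,0,0],[0,0,0],1]
  ]
}}

```text
clock: 11.17
eef_pos: [0.518, -0.2987, 0.0533]
tool_rot: [0.191, 0.982, 0.001, -0.004]
ft_force: [-0.5, 1.2, -0.6]
grip_width: 0.0855
grasp_force: 0.0
```

Call:
{"api": "apply_moves", "payload": {
  "steps": [
    [[0,0,0],[0,0,0],0],
    [[0,0,0],[0,0,0],0],
    [[0,0,0],[0,0,0],0],
    [[0,0,0],[0,0,0],0],
    [[0,0,0],[0,0,0],0],
    [[0,0,0],[0,0,0],0],
    [[0,0,0],[0,0,0],0],
    [[0,0,0],[0,0,0],0]
  ]
}}

```text
clock: 11.83
eef_pos: [0.5226, -0.3018, 0.0598]
tool_rot: [0.192, 0.981, -0.001, 0.002]
ft_force: [1.2, 0.7, 5.7]
grip_width: 0.0524
grasp_force: 64.7
```

Call:
{"api": "apply_moves", "payload": {
  "steps": [
    [[0,0,-0.05],[0,0,0],0],
    [[0,0,-0.1],[0,0,0],0],
    [[0,0,-0.15],[0,0,0],0],
    [[0,0,-0.15],[0,0,0],0],
    [[0,0,-0.12],[0,0,0],0],
    [[0,0,-0.03],[0,0,0],0],
    [[0,0,0],[0,0,0],0],
    [[0,0,0],[0,0,0],0]
  ]
}}

```text
clock: 12.5
eef_pos: [0.5201, -0.3007, 0.1764]
tool_rot: [0.192, 0.981, 0.0, -0.001]
ft_force: [0.5, 0.2, -3.0]
grip_width: 0.0525
grasp_force: 63.8
```

```bash
python3 - <<'E'
from h import *
plan([.585,-.145,.18],29,8)
E
```

```text
from [ 0.5201 -0.3007  0.1764] yaw 67.87
[-0.0009, 0.1054, -0.0023] [-0.0, -0.0001, 0.027]
[0.008, 0.1051, -0.0023] [-0.0, -0.0001, 0.027]
[0.0169, 0.1041, -0.0023] [-0.0, -0.0001, 0.027]
[0.0257, 0.1023, -0.0023] [-0.0, -0.0001, 0.027]
[0.0342, 0.0997, -0.0023] [-0.0, -0.0001, 0.027]
[0.0426, 0.0965, -0.0023] [-0.0, -0.0001, 0.027]
[0.0506, 0.0925, -0.0023] [-0.0, -0.0001, 0.027]
[0.0582, 0.0879, -0.0023] [-0.0, -0.0001, 0.027]
```

Call:
{"api": "apply_moves", "payload": {
  "steps": [
    [[-0.001,0.105,-0.002],[0,0,0.027],0],
    [[0.008,0.105,-0.002],[0,0,0.027],0],
    [[0.017,0.104,-0.002],[0,0,0.027],0],
    [[0.026,0.102,-0.002],[0,0,0.027],0],
    [[0.034,0.1,-0.002],[0,0,0.027],0],
    [[0.043,0.097,-0.002],[0,0,0.027],0],
    [[0.051,0.093,-0.002],[0,0,0.027],0],
    [[0.058,0.088,-0.002],[0,0,0.027],0]
  ]
}}

```text
clock: 13.17
eef_pos: [0.5842, -0.1437, 0.1773]
tool_rot: [0.509, 0.861, -0.001, -0.003]
ft_force: [0.5, 0.5, -2.9]
grip_width: 0.0525
grasp_force: 63.7
```

Call:
{"api": "apply_moves", "payload": {
  "steps": [
    [[0,0,0],[0,0,0],0],
    [[0,0,0],[0,0,0],0],
    [[0,0,0],[0,0,0],0],
    [[0,0,0],[0,0,0],0],
    [[0,0,0],[0,0,0],0],
    [[0,0,0],[0,0,0],0],
    [[0,0,0],[0,0,0],0],
    [[0,0,0],[0,0,0],0]
  ]
}}

```text
clock: 13.83
eef_pos: [0.5856, -0.1457, 0.1807]
tool_rot: [0.508, 0.861, 0.0, 0.0]
ft_force: [0.5, -1.2, -2.6]
grip_width: 0.0525
grasp_force: 63.9
```

```bash
python3 - <<'E'
from h import *
o=bot.get_obs(); p,d,c=grab("wrist"); X=cloud(d,c); save("w5.png",p)
T=(X-o["eef_pos"])@R.from_quat(o["tool_rot"]).as_matrix()
m=(d>0)&(abs(T[...,2]+.036)<.008)&(abs(T[...,0])<.04)&(abs(T[...,1])<.035)&(p.astype(int).sum(2)>200)
m=cv2.morphologyEx(m.astype(np.uint8),cv2.MORPH_OPEN,np.ones((5,5)))>0
Q=T[m]; print("cup top in tool",len(Q),cv2.minAreaRect((Q[:,:2]*1000).astype(np.float32)),np.median(Q[:,2]),np.linalg.lstsq(np.c_[Q[:,:2],np.ones(len(Q))],Q[:,2],rcond=None)[0])
c0=np.array([.5425,-.0655])
m=(d>0)&(abs(X[...,2]-.0695)<.003)&(np.hypot(X[...,0]-c0[0],X[...,1]-c0[1])<.024)
Q=X[m][:,:2]; print("drive",m.sum(),cv2.minEnclosingCircle((Q*1000).astype(np.float32)),cv2.minAreaRect((Q*1000).astype(np.float32)),np.median(X[m][:,2]))
best=[]
for a in np.arange(15,45,1.):
  for dx in np.arange(-4,4.1,.5):
    for dy in np.arange(-4,4.1,.5):
      q=(Q-c0)*1000-[dx,dy]; ca,sa=np.cos(np.radians(a)),np.sin(np.radians(a))
      u=abs(q@[ca,sa]);v=abs(q@[-sa,ca])
      best.append((((u<4.5)|(v<4.5)|(u>15.3)|(v>15.3)).mean(),a,dx,dy))
best.sort(); print(np.round(np.array(best[:8]),3).tolist(), np.round(np.array(best[:20])[:,1:].mean(0),2))
m=(d>0)&(abs(X[...,2]-.046)<.004)&(abs(X[...,0]-.55)<.12)&(abs(X[...,1]+.02)<.13)
print("mill",cv2.minAreaRect((X[m][:,:2]*1000).astype(np.float32)))
print(np.round(o["eef_pos"],4),yaw(o["tool_rot"]))
E
```

```text
cup top in tool 18939 ((2.483907699584961, 3.6974239349365234), (60.147769927978516, 54.38618469238281), 89.90801239013672) -0.03791236338588623 [ 0.03320379 -0.00132412 -0.03774933]
drive 1013 ((542.312255859375, -64.95735931396484), 20.448062896728516) ((542.3787841796875, -64.90584564208984), (29.93655014038086, 29.064624786376953), 28.82611656188965) 0.06971207531566403
[[0.0, 29.0, 0.0, 0.5], [0.013, 30.0, 0.0, 0.5], [0.015, 28.0, 0.0, 0.5], [0.032, 30.0, -0.5, 0.5], [0.033, 27.0, -0.5, 0.5], [0.033, 31.0, 0.0, 0.0], [0.034, 29.0, -0.5, 0.0], [0.036, 28.0, 0.0, 0.0]] [28.75 -0.15  0.38]
mill ((546.642578125, -33.29542541503906), (184.2455291748047, 120.57997131347656), 82.35537719726562)
[ 0.5856 -0.1457  0.1807] 28.952068957127775
```

View pics/w5.png

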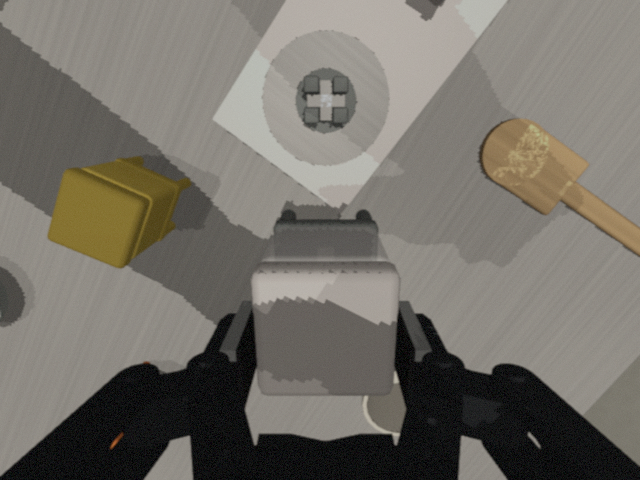

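The wrist view shows the coupling's cross at (325,101), aligned with the cup's sides, and the cup held square at (326,330). I'll refine the cup's in-hand position with a tighter crop of the same kind of view.

```bash
python3 - <<'E'
from h import *
o=bot.get_obs(); p,d,c=grab("wrist"); X=cloud(d,c)
T=(X-o["eef_pos"])@R.from_quat(o["tool_rot"]).as_matrix()
m=np.zeros(d.shape,bool); m[275:385,270:385]=1
Q=T[m]; A=lambda q:np.c_[q[:,:2],np.ones(len(q))]
s=np.linalg.lstsq(A(Q),Q[:,2],rcond=None)[0]; print("plane",s, (Q[:,2]-A(Q)@s).std())
e=T[...,2]-(T[...,0]*s[0]+T[...,1]*s[1]+s[2])
k=(abs(e)<.003)&(p.astype(int).sum(2)>210)
for r in (290,320,345,370):
    cs=np.where(k[r,230:420])[0]+230; print("row",r,cs.min(),cs.max(),np.round(T[r,[cs.min(),cs.max()],1]*1000,2))
for q in (290,325,360):
    rs=np.where(k[240:410,q])[0]+240; print("col",q,rs.min(),rs.max(),np.round(T[[rs.min(),rs.max()],q,0]*1000,2))
E
```

```text
plane [-0.20448285 -0.00087955 -0.03735588] 0.007680589260839387
row 290 261 391 [-21.81  23.64]
row 320 255 416 [-24.84  32.76]
row 345 256 394 [-25.47  26.52]
row 370 257 394 [-25.89  27.69]
col 290 296 371 [ 19.84 -12.5 ]
col 325 290 374 [ 22.42 -13.44]
col 360 287 374 [ 23.75 -13.79]
```

```bash
python3 - <<'E'
from h import *
o=bot.get_obs(); p,d,c=grab("wrist"); X=cloud(d,c)
T=(X-o["eef_pos"])@R.from_quat(o["tool_rot"]).as_matrix()
m=np.zeros(d.shape,bool); m[310:375,270:385]=1
Q=T[m]; A=lambda q:np.c_[q[:,:2],np.ones(len(q))]
s=np.linalg.lstsq(A(Q),Q[:,2],rcond=None)[0]; print("plane",s, (Q[:,2]-A(Q)@s).std())
e=T[...,2]-(T[...,0]*s[0]+T[...,1]*s[1]+s[2])
k=(abs(e)<.002)
for q in (290,325,360):
    rs=np.where(k[230:420,q])[0]+230; print("col",q,rs.min(),rs.max(),np.round(T[[rs.min(),rs.max()],q,0]*1000,2))
for r in (300,370,380):
    cs=np.where(k[r,230:420]&(p[r,230:420].astype(int).sum(1)>210))[0]+230; print("row",r,cs.min(),cs.max(),np.round(T[r,[cs.min(),cs.max()],1]*1000,2))
print(np.round(np.median(T[330:360,320:330,2]),4))
# drive in tool frame
dw=np.array([.5424,-.0650,.0695]); print((dw-o["eef_pos"])@R.from_quat(o["tool_rot"]).as_matrix(), bot.get_obs()["eef_pos"])
E
```

```text
plane [-0.43891151 -0.00108282 -0.03808996] 0.0065469511323370975
col 290 335 353 [ 3.64 -3.94]
col 325 335 356 [ 3.75 -5.54]
col 360 332 356 [ 5.8  -5.62]Traceback (most recent call last):
  File "<stdin>", line 12, in <module>
    return umr_minimum(a, axis, None, out, keepdims, initial, where)
ValueError: zero-size array to reduction operation minimum which has no identity
```

```bash
python3 - <<'E'
from h import *
o=bot.get_obs(); p,d,c=grab("wrist"); X=cloud(d,c)
T=(X-o["eef_pos"])@R.from_quat(o["tool_rot"]).as_matrix()
for r in range(215,405,8): print(r,np.round(T[r,325]*1000,1),round(float(d[r,325]),4),p[r,325])
print(o["grip_width"],o["eef_pos"])
E
```

```text
215 [ -5.    0.7 179.5] 0.3493 [96 92 87]
223 [29.   0.6 26.2] 0.193 [51 53 49]
231 [  79.6    0.5 -160.2] 0.0 [89 88 85]
239 [28.5  0.6  1. ] 0.1692 [90 87 82]
247 [28.4  0.6 -9.9] 0.1588 [98 96 89]
255 [ 28.4   0.6 -19.4] 0.1498 [104  99  96]
263 [ 29.    0.6 -29.9] 0.1396 [88 87 82]
271 [ 27.9   0.6 -34.8] 0.1353 [142 137 130]
279 [ 25.8   0.6 -37. ] 0.1338 [175 170 162]
287 [ 23.7   0.6 -39.3] 0.1323 [166 160 153]
295 [ 20.2   0.6 -38.3] 0.1343 [166 159 153]
303 [ 17.1   0.6 -38.5] 0.1351 [98 95 92]
311 [ 13.7   0.6 -38. ] 0.1366 [103  96  92]
319 [ 10.4   0.6 -37.9] 0.1377 [101  97  94]
327 [  7.6   0.6 -38.6] 0.1379 [100  95  89]
335 [  3.8   0.6 -37.9] 0.1398 [103  99  93]
343 [  0.2   0.6 -37.5] 0.1413 [101  99  93]
351 [ -3.1   0.6 -37.9] 0.1419 [102  97  91]
359 [ -5.9   0.6 -38.7] 0.142 [100  97  91]
367 [ -9.4   0.6 -38.8] 0.1431 [101  95  91]
375 [-13.9   0.6 -37.6] 0.1455 [101  98  89]
383 [-18.    0.6 -37. ] 0.1473 [106 101  98]
391 [-20.6   0.6 -38.3] 0.1469 [124 118 112]
399 [-211.2    0.7  180.5] 0.4139 [145 141 134]
0.05268445467045542 [ 0.58566779 -0.14535815  0.18074818]
```

```bash
python3 - <<'E'
from h import *
plan([.5425,-.0674,.14],29,4)
E
```

```text
from [ 0.5857 -0.1453  0.1807] yaw 28.98
[0.1113, -0.0001, 0.0509] [0.0, 0.0, -0.0]
[0.1113, -0.0001, 0.0509] [0.0, 0.0, -0.0]
[0.1113, -0.0001, 0.0509] [0.0, 0.0, -0.0]
[0.1113, -0.0001, 0.0509] [0.0, 0.0, -0.0]
```

Call:
{"api": "apply_moves", "payload": {
  "steps": [
    [[0.09,0,0],[0,0,0],0],
    [[0.09,0,0.02],[0,0,0],0],
    [[0.09,0,0.04],[0,0,0],0],
    [[0.09,0,0.06],[0,0,0],0],
    [[0.085,0,0.06],[0,0,0],0],
    [[0,0,0.02],[0,0,0],0],
    [[0,0,0],[0,0,0],0],
    [[0,0,0],[0,0,0],0]
  ]
}}

```text
clock: 14.7
eef_pos: [0.5431, -0.0676, 0.141]
tool_rot: [0.508, 0.862, -0.0, 0.0]
ft_force: [1.2, -1.1, -1.5]
grip_width: 0.0525
grasp_force: 63.8
```

```bash
python3 - <<'E'
from h import *
plan([.5425,-.0674,.13],29,1)
E
```

```text
from [ 0.5431 -0.0676  0.141 ] yaw 29.0
[0.0023, -0.0021, 0.0548] [0.0001, 0.0003, 0.0]
```

Call:
{"api": "apply_moves", "payload": {
  "steps": [
    [[0.002,-0.002,0.02],[0,0,0],0],
    [[0,0,0.02],[0,0,0],0],
    [[0,0,0.01],[0,0,0],0],
    [[0,0,0.01],[0,0,0],0],
    [[0,0,0.01],[0,0,0],0],
    [[0,0,0.01],[0,0,0],0],
    [[0,0,0],[0,0,0],0],
    [[0,0,0],[0,0,0],0]
  ]
}}

```text
clock: 15.37
eef_pos: [0.5419, -0.0672, 0.1245]
tool_rot: [0.508, 0.862, -0.0, -0.0]
ft_force: [-0.2, 0.3, -2.0]
grip_width: 0.0529
grasp_force: 63.8
```

```bash
python3 - <<'E'
from h import *
o=bot.get_obs();print(o["ft_force"],o["ft_torque"]); plan([.5425,-.0674,.12],29,1)
E
```

```text
[-0.21900511  0.31207928 -1.9881793 ] [-0.01249584  0.04915887  0.02413036]
from [ 0.5419 -0.0672  0.1245] yaw 28.99
[-0.0023, 0.002, 0.0223] [-0.0001, -0.0001, -0.0001]
```

Call:
{"api": "apply_moves", "payload": {
  "steps": [
    [[-0.002,0.002,0.008],[0,0,0],0],
    [[0,0,0.008],[0,0,0],0],
    [[0,0,0.008],[0,0,0],0],
    [[0,0,0.006],[0,0,0],0],
    [[0,0,0.006],[0,0,0],0],
    [[0,0,0],[0,0,0],0],
    [[0,0,0],[0,0,0],0],
    [[0,0,0],[0,0,0],0]
  ]
}}

```text
clock: 16.03
eef_pos: [0.5426, -0.0673, 0.1175]
tool_rot: [0.508, 0.862, 0.0, 0.0]
ft_force: [-0.6, -0.5, -2.7]
grip_width: 0.0527
grasp_force: 63.8
```

Tip is 9 mm into the slot with no contact force, so the splines mesh. Now I'll press.

Call:
{"api": "apply_moves", "payload": {
  "steps": [
    [[0,0,0.008],[0,0,0],0],
    [[0,0,0.008],[0,0,0],0],
    [[0,0,0.008],[0,0,0],0],
    [[0,0,0.006],[0,0,0],0],
    [[0,0,0.006],[0,0,0],0],
    [[0,0,0],[0,0,0],0],
    [[0,0,0],[0,0,0],0],
    [[0,0,0],[0,0,0],0]
  ]
}}

```text
clock: 16.7
eef_pos: [0.543, -0.0675, 0.1117]
tool_rot: [0.508, 0.862, 0.0, 0.001]
ft_force: [-1.8, 0.6, 7.5]
grip_width: 0.0523
grasp_force: 64.9
```

Call:
{"api": "apply_moves", "payload": {
  "steps": [
    [[0,0,0.006],[0,0,0],0],
    [[0,0,0.006],[0,0,0],0],
    [[0,0,0.006],[0,0,0],0],
    [[0,0,0.004],[0,0,0],0],
    [[0,0,0.003],[0,0,0],0],
    [[0,0,0],[0,0,0],0],
    [[0,0,0],[0,0,0],0],
    [[0,0,0],[0,0,0],0]
  ]
}}

```text
clock: 17.37
eef_pos: [0.5432, -0.0677, 0.1083]
tool_rot: [0.508, 0.862, 0.0, 0.002]
ft_force: [-5.1, -0.5, 15.5]
grip_width: 0.0525
grasp_force: 66.0
```

```bash
python3 - <<'E'
from h import *
o=bot.get_obs(); p,d,c=grab("wrist"); X=cloud(d,c); save("w6.png",p)
T=(X-o["eef_pos"])@R.from_quat(o["tool_rot"]).as_matrix()
print("cup top z",np.median(X[310:375,290:360,2]),"tool",np.median(T[310:375,290:360,2]),o["ft_force"],o["eef_pos"])
m=(d>0)&(abs(X[...,0]-.557)<.02)&(abs(X[...,1]-.043)<.014)&(X[...,2]>.06);print("pack top",m.sum(),np.median(X[m][:,2]))
m=(d>0)&(abs(X[...,2]-.045)<.006)&(abs(X[...,0]-.55)<.1)&(abs(X[...,1])<.1);print("mill",np.median(X[m][:,2]))
E
```

```text
cup top z 0.14648030298162534 tool -0.03818936219308959 [-5.11299715 -0.53864055 15.4844129 ] [ 0.54316832 -0.06770836  0.10829564]
pack top 6709 0.09597605868460923
mill 0.04605020924838608
```

View pics/w6.png

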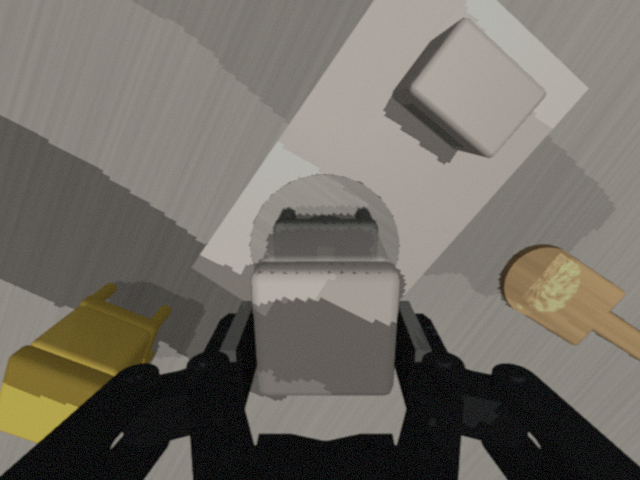

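The picture shows the pack seated in the bay at (475,90) and the cup gripped over the coupling at (325,330). Its lid is 100.5 mm above the base top, against an expected 101 mm with the plunger fully down.

```bash
python3 -c "
from workcell import bot
print(bot.job_done())"
```

```text
the job is handed in; nothing more can be done
None
```

I handed the job in with the battery pack fully home and released, and the cup meshed with the drive coupling, gripped and held pressed to within about half a millimetre of the plunger's full travel.

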